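# Snap the inspection lens down over the bushing

## Task

Two flip-lens inspection stands are on the garage bench, both with their lens parked up. Tip the lens of the stand that has the rubber bushing standing in its nest, past its snap point, so that it springs fully down over the bushing. Leave the other stand's lens (the one with the flat washer in its nest) parked up, and leave the bushing standing undisturbed in its nest.

Things in the scene. Friction and masses are not known exactly. Their poses are not given: they have to be found in the camera images.
- stand_hinge (a point): Mid-point of the hinge pin (along y), 85 mm above the bench, on the fixed grey stand that holds the bushing. Does not turn with the lens: z up, -x towards the nest, the way the lens folds. Base plate 130 x 84 x 12 mm, reaching 115 mm to -x, 15 mm to +x. Post top 96 mm above the bench. Lens: round black frame, diameter 68 mm, 8 mm thick, centre 62 mm from pin; its rim tab ends 107 mm from pin.
- lens (a joint): Lens angle, rad. 0: parked on its stop, leaning 25 degrees back from upright (towards +x), tab end 45 mm behind the pin, 182 mm above the bench. 2.0: at the opposite stop, level over the nest, 85 mm above the bench. The spring holds it at either stop (0.17 N m) and fades to nothing at the snap point near 1.0 (33 degrees forward of upright); past that it springs down by itself within 1 s.
- bushing_center (a point): Centre of the black rubber bushing standing loose in the stand's ring-shaped nest, 62 mm to -x of the hinge: a grooved cylinder 40 mm in diameter, 36 mm high, steel sleeve showing on top. z along its axis. Its top is 48 mm above the bench, clear below the folded lens. The nest ring is 58 mm across and 7 mm high.
- other_lens (a joint): Lens angle of the other stand, built just alike, with a flat dark steel washer (40 mm across, 5 mm thick) in its nest in place of the bushing. 0: parked up.
Things that resemble listed ones, but are neither listed nor needed, are in the scene too. Leave any blue or turquoise look-alike of the part that bears stand_hinge alone. What is shaped like the part that bears bushing_center but blue is not meant.

How it is judged:
At the end, for the whole second after the job is handed in: The lens of the stand with the bushing rests still, fully down (within about 10 degrees of its stop), the other stand's lens is parked up (within about 10 degrees), and the bushing stands upright (within 10 degrees) in its nest, within 15 mm of where it was (value of joint lens above 1.82 rad and velocity of joint lens between -0.1 and 0.1 rad/s and value of joint other_lens below 0.17 rad and distance of bushing_center from where it was at the start of the episode below 0.015 m and angle between bushing_center's own z axis and vertical below 0.17 rad); the robot touches nothing.
It fails at once if the other stand's lens was tipped (value of joint other_lens above 0.7 rad).
It fails at once if the bushing was knocked over or out of its nest (distance of bushing_center from where it was at the start of the episode above 0.025 m or angle between bushing_center's own z axis and vertical above 0.5 rad).
It also fails if it takes over 32 s, if anything falls off the work surface, if the arm or the gripper's body presses on something with over 40 N, if the wrist force passes 120 N, or if a joint passes its speed limit or range.

## Robot

A 7-joint arm with a two-finger parallel gripper is mounted at the origin on the work surface. World frame = base frame: x ahead of the robot, y to its left, z up, the work surface at z = 0. Lengths are in m, angles in rad, forces in N, time in s.
With the tool pointing down it reaches from about 0.4 to 0.85 m from the base axis. Payload 4.5 kg.
Tool frame: the origin (TCP) lies at the very end of the fingers, on their centre line; the grasp point (between the pads) lies 19 mm behind it (r.grip_point_offset is the distance from the TCP to the grasp point, in m); y points along the fingers, x is the direction in which the jaws open and shut, and the axes are right-handed (so a half turn about y gives the same grasp; the last joint's range is limited). The gripper opens to 88 mm and grips with 3 to 60 N. Pads are 18 mm wide; open, the fingers measure 123 mm over their backs; the gripper's body (75 mm by 187 mm) begins 45 mm behind the grasp point.
Start: joints at [-1.284, 0.689, -0.195, 1.565, 0.157, 0.902, -0.215], TCP at [0.156, 0.605, 0.215] pointing down, gripper open.
Joint ranges: [-3.01, 3.01], [-0.46, 2.08], [-1.47, 1.51], [0.13, 2.56], [-1, 4.14], [0.04, 2.09], [-2.66, 2.66]. Speed limits (rad/s): [2.57, 2.57, 3.14, 3.14, 3.14, 3.14, 3.14].

## Interface

Orientations are given as a unit quaternion [x, y, z, w].
In Python, from plant import get_state, snapshot, camera_params, job, r gives the robot as it stands.
- The arm moves only by the tool carry_out, never from a script. Its arguments are lists of equal length, an entry for each row: "offset": the shift along the world's x, y, z in m, a list of three; "twist": the turn about the world's z in degrees. In form: {"offset": [[tx, ty, tz], ...], "twist": [twist, ...]}. A call has 1 to 8 rows; each row shifts and turns the commanded pose from where the row before left it; what a row does not reach is not made up. A row lasts 1/8 s, in which the tool goes at most 62.5 mm and 10.7 degrees, less where a joint would pass 70% of its speed; a pose out of reach is approached as far as the arm can. A call with a gripper value outside its range is refused whole. "grip" is the finger opening in m, from 0 to 0.0881, set as the call begins (left out, the last holds). The fingers move at their own pace and stop on an object; "newtons" is the grip in N (left out, the last holds). Time passes only in rows, so rows that do not move let the fingers close. It gives the time, the measured TCP pose, the force and the opening at its end, in the units of the state.
- get_state(): the state, without advancing time (a new reading comes with each control period).
- snapshot(name): name is "scene" or "top" or "wrist"; returns the picture (384x512x3 uint8, red, green, blue); there is no depth.
- camera_params(name): a dict with "camera_matrix" (3x3 intrinsics, pixels), "eye" and "orientation" of the camera in the world. Camera axes: x right, y up, looking along -z (the intrinsics and any distortion apply to the point x, -y, -z); pixel columns grow to the right and rows downward; lengths in m; the calibration is good to about 2 mm. A picture is of the moment at which its call begins: read the wrist's pose just before it. camera_params takes no time and is no camera call; for the wrist camera it gives the pose at the moment of the call.
- job.finish_job(): hands the job in, once; it reports no verdict.
The state is a dict: "clock": time; "q": joint angles; "qd": joint speeds; "joint_torque": joint torques, N m; "tool_pos": TCP position; "eef_rot": TCP orientation; "contact_force": force on the tool from outside, world axes, zero at the start; "moment": the same for the moment, N m; "opening": opening from 0.0 (shut) to 1.0 (fully open).
Only numpy, scipy, OpenCV 4.12 (cv2) and the standard library are available. Lean on these libraries where they do the work, as an engineer would, in place of code of your own. Each camera call takes 0.05 s, during which the arm holds its last target. There are 200 camera calls.

## Working session

There is one attempt and no reset: what is moved stays moved. The work goes in short steps, Python scripts to look and compute and a tool call to move; the robot and the scene stay as the last step left them, time stands still between calls to the robot, and variables do not carry over. Pictures are saved under pics/ and viewed, about 8 in all and at most 12, crops included, and the job is handed in when it is done.

Besides the shell and the picture viewer there is one more tool, called after "Call:" in YAML: its name, and indented under it one key for each argument. carry_out: Moves the arm, as the interface text tells. Its arguments: {"type":"object","properties":{"offset":{"type":"array"},"twist":{"type":"array"},"grip":{"type":"number"},"newtons":{"type":"number"}},"required":["offset","twist"]}

```bash
mkdir -p pics; cat > h.py <<'E'
import numpy as np, cv2
from scipy.spatial.transform import Rotation as R
from plant import get_state, snapshot, camera_params, job, r
def save(cam,name,crop=None,s=1):
    im=snapshot(cam)
    if crop: x0,y0,x1,y1=crop; im=im[y0:y1,x0:x1]
    im=cv2.resize(im,None,fx=s,fy=s,interpolation=cv2.INTER_CUBIC)
    cv2.imwrite(f'pics/{name}.png',im[:,:,::-1])
def rot(o):
    o=np.array(o); return o if o.shape==(3,3) else R.from_quat(o).as_matrix()
def ray(c,u,v,z):
    K=np.array(c['camera_matrix']);d=np.linalg.solve(K,[u,v,1.]);d=rot(c['orientation'])@(d*[1,-1,-1]);e=np.array(c['eye'])
    return e+d*(z-e[2])/d[2]
def proj(c,p):
    K=np.array(c['camera_matrix']);q=rot(c['orientation']).T@(np.array(p)-c['eye'])*[1,-1,-1];q=K@q;return q[:2]/q[2]
E
python3 - <<'E'
from h import *
save('scene','s1',s=1.5);save('top','t1',s=1.5)
for c in('scene','top'):print(camera_params(c))
print(get_state())
E
```

```text
{'camera_matrix': array([[438.72218797,   0.        , 254.74341255],
       [  0.        , 438.72218797, 197.57342971],
       [  0.        ,   0.        ,   1.        ]]), 'eye': array([1.11060368, 0.32266452, 0.93270693]), 'orientation': array([0.21058454, 0.27683418, 0.74943459, 0.56335139])}
{'camera_matrix': array([[360.03912886,   0.        , 252.27051915],
       [  0.        , 360.03912886, 191.73346584],
       [  0.        ,   0.        ,   1.        ]]), 'eye': array([0.28220483, 0.11722672, 0.94062529]), 'orientation': array([ 0.0525048 , -0.07002943, -0.69526515,  0.71340416])}
{'clock': 0.1, 'q': array([-1.28417692,  0.68987658, -0.19450985,  1.56624823,  0.15730582,
        0.90252301, -0.21507487]), 'qd': array([ 0.00091239, -0.00347154, -0.00197851, -0.00286326, -0.00126198,
       -0.00012353,  0.00010221]), 'joint_torque': array([-3.82603888e-03, -5.28491020e+01, -1.27171677e+00, -1.53833109e+01,
       -5.25831606e-02,  2.03445576e-03,  3.72781119e-05]), 'tool_pos': array([0.15623405, 0.60451935, 0.21420252]), 'eef_rot': array([ 0.5594235 ,  0.43256753, -0.43343466, -0.55862785]), 'contact_force': array([-0.0327221 ,  0.1156801 ,  0.61845315]), 'moment': array([ 0.01919524,  0.01568784, -0.02563753]), 'opening': 0.9996646262779917}
```

View pics/s1.png

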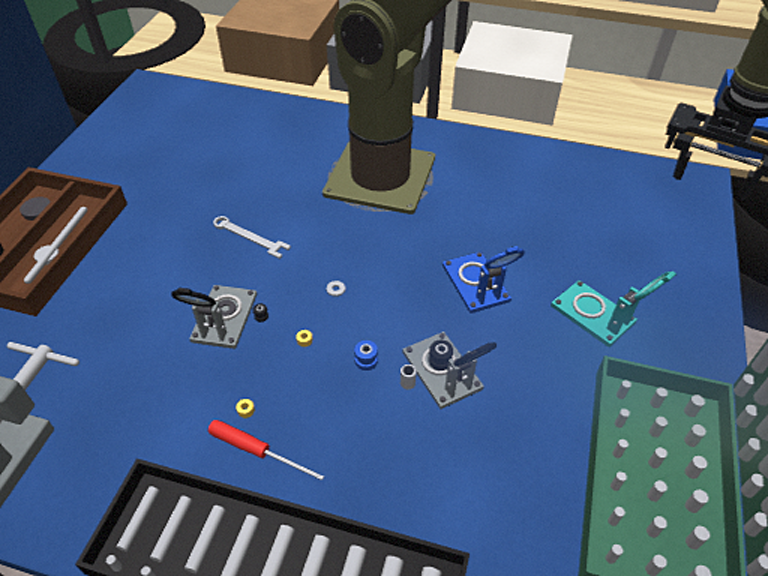

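View pics/t1.png

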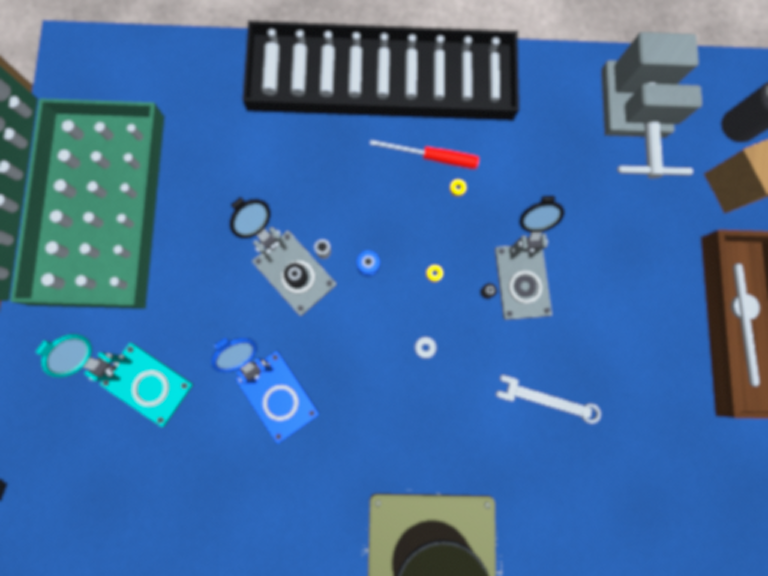

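The scene view shows the bushing stand at about (445,365), and the top view shows it at (295,272). The other grey stand holds the washer. The blue and turquoise stands are decoys.

```bash
python3 - <<'E'
from h import *
t=camera_params('top');s=camera_params('scene')
P=lambda c,u,v,z:ray(c,u/1.5,v/1.5,z).round(4)
print('bush',P(t,297,275,.048),P(s,441,348,.048))
print('front',P(t,336,284,.012),P(t,302,314,.012),'back',P(t,253,262,.012),P(t,289,232,.012))
b=P(t,297,275,.048)[:2]
f=(P(t,336,284,.012)+P(t,302,314,.012))[:2]/2
print('frontmid',f, np.linalg.norm(f-b))
print('tab', P(t,237,203,.182),P(s,494,346,.182))
a=snapshot('top')[115:225,140:240];c=snapshot('scene')[210:280,250:350]
a=cv2.resize(a,(600,660)[::1],interpolation=3)[:600];cv2.imwrite('pics/tc.png',a[:,:,::-1])
cv2.imwrite('pics/sc.png',cv2.resize(c,None,fx=7,fy=7,interpolation=3)[:,:,::-1])
E
```

```text
bush [0.4566 0.234  0.048 ] [0.4596 0.2406 0.048 ]
front [0.4496 0.1702 0.012 ] [0.3954 0.2267 0.012 ] back [0.4846 0.3165 0.012 ] [0.5407 0.2566 0.012 ]
frontmid [0.4225  0.19845] 0.049260658745087865
tab [0.5347 0.3087 0.182 ] [0.5339 0.3242 0.182 ]
```

View pics/tc.png

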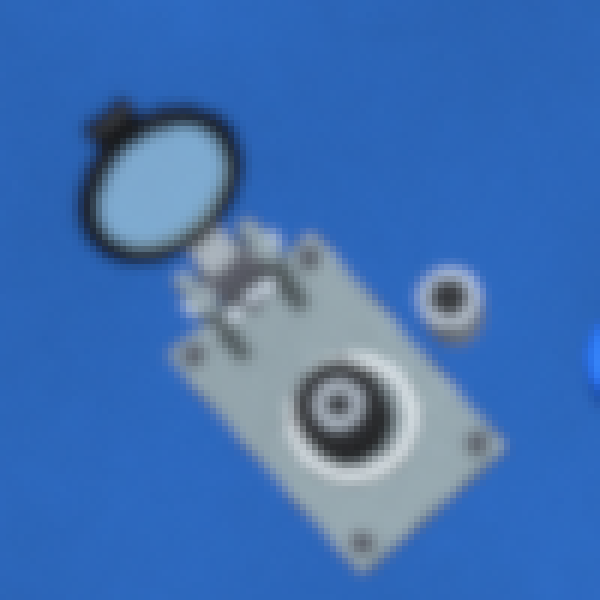

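View pics/sc.png

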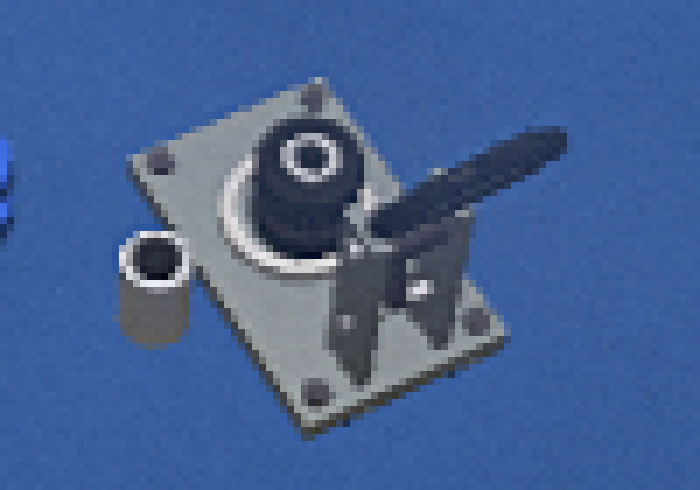

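```bash
python3 - <<'E'
from h import *
from scipy.optimize import least_squares
t=camera_params('top');s=camera_params('scene')
T=lambda u,v:(140+u/6,115+v/6); S=lambda u,v:(250+u/7,210+v/7)
L=[(-.115,.042,.012),(-.115,-.042,.012),(.015,.042,.012),(.015,-.042,.012),(-.062,0,.048)]
# hinge frame: -x toward nest; which side: y
top=[T(505,440),T(363,572),T(312,235),T(172,352),T(340,404)]
sc=[S(130,158),S(318,78),S(307,430),S(505,330),S(313,157)]
for fl in(1,-1):
  def f(p,which):
    c,q=np.cos(p[2]),np.sin(p[2]);o=[]
    for k,l in enumerate(L):
      w=[p[0]+c*l[0]-q*fl*l[1],p[1]+q*l[0]+c*fl*l[1],l[2]]
      if 't' in which:o+=list(proj(t,w)-top[k])
      if 's' in which:o+=list(proj(s,w)-sc[k])
    return np.array(o)
  for w in('t','s','ts'):
    z=least_squares(f,[.5,.28,.8],args=(w,));print(fl,w,z.x.round(4),np.degrees(z.x[2]),z.cost);
x,y,a=z.x
E
```

```text
1 t [0.5046 0.2789 0.7834] 44.88754457981336 2019.5199882112017
1 s [0.4943 0.2917 1.0284] 58.92148813838842 1856.8818204144354
1 ts [0.5001 0.2854 0.8956] 51.31321251070796 3899.827252809851
-1 t [0.5045 0.2786 0.7653] 43.849941517068466 1.565519570590666
-1 s [0.5075 0.283  0.7614] 43.6272366062055 1.7018122661082125
-1 ts [0.5058 0.2808 0.7638] 43.76000540637306 8.395220836848539
```

```bash
python3 - <<'E'
from h import *
M=rot(get_state()['eef_rot']);print(M.round(3)); print(np.degrees(np.arctan2(M[1,0],M[0,0])))
E
```

```text
[[ 0.25  -0.    -0.968]
 [ 0.968 -0.001  0.25 ]
 [-0.001 -1.    -0.   ]]
75.51737367244753
```

Call:
carry_out:
  offset:
    - [0,0,0.04]
    - [0,0,0.045]
    - [0.05,-0.03,0]
    - [0.05,-0.03,0]
    - [0.05,-0.03,0]
    - [0.05,-0.03,0]
  twist: [0,0,0,0,0,0]
  grip: 0

```text
clock: 0.95
tool_pos: [0.3577, 0.4839, 0.2999]
eef_rot: [0.559, 0.433, -0.433, -0.559]
contact_force: [0.9, 0.3, -0.3]
opening: 0.345
```

Call:
carry_out:
  offset:
    - [0.037,-0.022,0]
    - [0.037,-0.022,0]
    - [0.037,-0.022,0]
    - [0.037,-0.022,0]
    - [0.037,-0.022,0]
    - [0.037,-0.022,0]
    - [0,0,0]
    - [0,0,0]
  twist: [10,10,10,10,9,9,0,0]

```text
clock: 1.95
tool_pos: [0.5775, 0.3536, 0.2996]
eef_rot: [-0.279, -0.65, 0.65, 0.28]
contact_force: [-0.6, 0.4, 0.4]
opening: 0.004
```

```bash
python3 - <<'E'
from h import *
print(get_state()['q'].round(2))
M=rot(get_state()['eef_rot']);print(np.degrees(np.arctan2(M[1,0],M[0,0])))
c=camera_params('wrist');save('wrist','w1')
for p in([.5058,.2808,.085],[.538,.312,.182],[.461,.238,.048]):print(proj(c,p))
E
```

```text
[-0.39  0.72 -0.47  1.26  0.32  1.24  1.46]
133.49360302604438
[257.61816306  71.41282514]
[257.40436976 118.01885535]
[257.53940388  18.50368265]
```

View pics/w1.png

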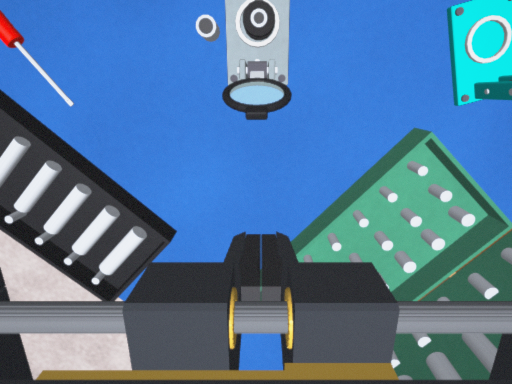

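The wrist view confirms the pose: bushing at (258,18), tab at (257,117), and the tool is in line with the stand. I'll descend behind the lens and push.

Call:
carry_out:
  offset:
    - [0,0,-0.05]
    - [0,0,-0.05]
    - [0,0,-0.05]
    - [0,0,0]
    - [-0.0145,-0.014,0]
    - [-0.0145,-0.014,0]
    - [-0.007,-0.007,0]
    - [0,0,0]
  twist: [0,0,0,0,0,0,0,0]

```text
clock: 3.0
tool_pos: [0.5437, 0.3204, 0.1526]
eef_rot: [0.28, 0.652, -0.648, -0.278]
contact_force: [1.2, 3.3, 3.3]
opening: 0.005
```

Call:
carry_out:
  offset:
    - [-0.007,-0.007,0]
    - [-0.007,-0.007,0]
    - [-0.007,-0.007,0]
    - [-0.007,-0.007,0]
    - [-0.007,-0.007,0]
    - [-0.007,-0.007,0]
    - [-0.007,-0.007,0]
    - [0,0,0]
  twist: [0,0,0,0,0,0,0,0]

```text
clock: 4.0
tool_pos: [0.4925, 0.268, 0.1498]
eef_rot: [-0.279, -0.649, 0.65, 0.279]
contact_force: [0.6, 0.2, 0.1]
opening: 0.005
```

```bash
python3 - <<'E'
from h import *
save('scene','s2',(230,160,390,290),4)
E
```

```text
(no output)
```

View pics/s2.png

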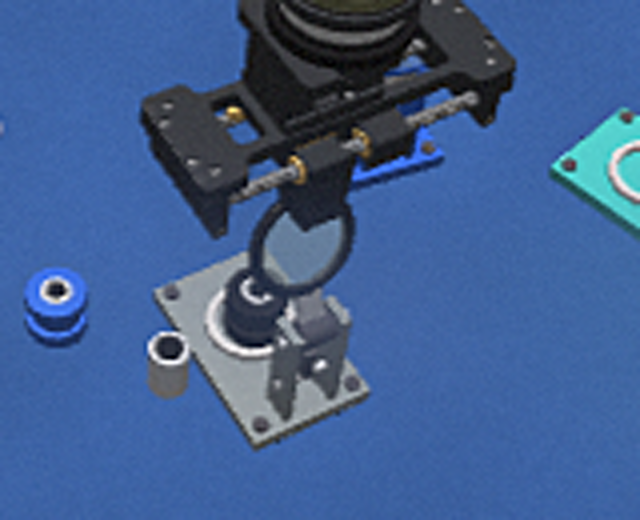

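The lens is turning, at (305,245), and is now tilted forward ahead of the finger. I'll keep pushing.

Call:
carry_out:
  offset:
    - [-0.007,-0.007,0]
    - [-0.007,-0.007,0]
    - [-0.007,-0.007,0]
    - [-0.005,-0.005,0]
    - [0,0,0]
    - [0,0,0]
    - [0,0,0]
    - [0,0,0]
  twist: [0,0,0,0,0,0,0,0]

```text
clock: 5.05
tool_pos: [0.4674, 0.2434, 0.1499]
eef_rot: [0.279, 0.65, -0.65, -0.279]
contact_force: [-0.7, -0.8, 0.0]
opening: 0.005
```

```bash
python3 - <<'E'
from h import *
save('scene','s3',(230,160,390,290),4)
E
```

```text
(no output)
```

View pics/s3.png

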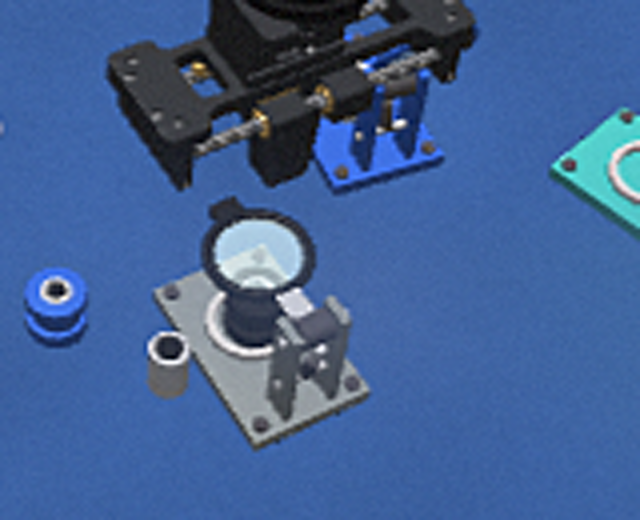

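The lens has sprung over the bushing. I'll retreat straight up and back, then check.

Call:
carry_out:
  offset:
    - [0,0,0.04]
    - [0,0,0.05]
    - [0,0,0.05]
    - [0.04,0.04,0]
    - [0.04,0.04,0]
    - [0.04,0.04,0]
    - [0,0,0]
    - [0,0,0]
  twist: [0,0,0,0,0,0,0,0]

```text
clock: 6.1
tool_pos: [0.5866, 0.3627, 0.2893]
eef_rot: [-0.279, -0.649, 0.65, 0.279]
contact_force: [0.5, -0.3, 0.5]
opening: 0.003
```

```bash
python3 - <<'E'
from h import *
save('scene','s4',(90,130,490,300),2)
c=camera_params('scene');u=np.array([.722,.692])
h=np.array([.5065,.282])
for n,p in(('lens centre down',[*(h-.062*u),.085]),('tab end',[*(h-.107*u),.085]),('bush top',[*(h-.062*u),.048])):print(n,(proj(c,p)-[90,130])*2)
s=get_state();print(s['clock'],s['contact_force'],abs(s['qd']).max())
E
```

```text
lens centre down [408.60263827 187.00281472]
tab end [389.87491997 161.43344867]
bush top [406.46108131 205.04987071]
6.15 [-0.75065459 -0.83622986  0.25272782] 0.018528499779500104
```

View pics/s4.png

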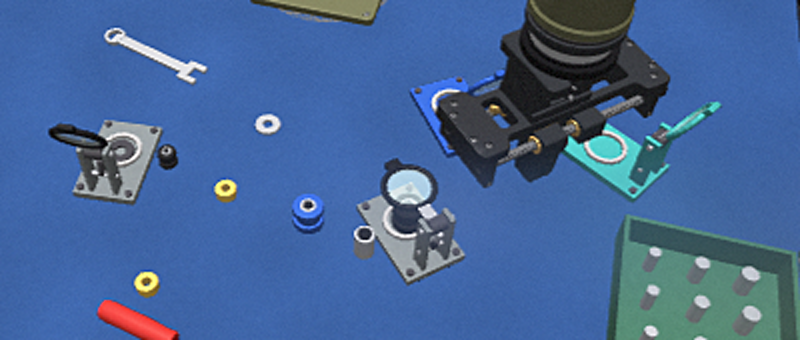

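The lens centre is at (409,187) and the tab end at (391,161), which matches the predicted fully-down pose. The other lens is still up at (75,133), and the bushing is standing.

```bash
python3 -c "
from plant import job; print(job.finish_job())"
```

```text
the job is handed in; nothing more can be done
None
```

I tipped the lens of the bushing stand past its snap point by pushing its back with the closed fingers. It sprang down over the bushing. I then moved the arm up and clear and handed the job in at about 6 s.

- **Lens:** in the last picture its centre was at (409,187). The pose worked out for "fully down" predicted (409,187), and the tab end also matched to about 2 pixels.
- **Other stand:** its lens is still parked up.
- **Bushing:** it appears upright in its nest through the lens. I did not measure its position again.
- **Arm:** it was clear of everything, and contact force was down to about 1 N, the same as noise.
- **Disagreement:** the two cameras differed by about 5 mm on where the stand was. I used the average, and the wrist camera agreed with it.

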